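# Lock the neck rest into its bayonet bench socket

## Robot

A 6-joint arm with a two-finger parallel gripper is mounted at the origin on the work surface. World frame = base frame: x ahead of the robot, y to its left, z up, the work surface at z = 0. Lengths are in mm, angles in degrees, forces in N, time in s.
With the tool pointing down it reaches from about 350 to 850 mm from the base axis. Payload 8.1 kg.
Tool frame: the origin (TCP) lies between the finger pads; the fingertips stand 22 mm ahead of it and the grasp point (between the pads) lies 3 mm ahead of it; z points along the fingers, y is the line along which they close (so a half turn about z gives the same grasp; the last joint's range is limited). The gripper opens to 85 mm and grips with 20 to 120 N. Pads are 22 mm wide; open, the fingers measure 114 mm over their backs; the gripper's body (76 mm by 85 mm) begins 54 mm behind the grasp point. The pads swing forward as they close: fully open they stand 13 mm farther back than shut.
Start: joints at [-4.893, 7.471, 85.268, -0, 87.261, -4.893], TCP at [600.005, 0.022, 253.292] pointing down, gripper open.
Joint ranges: [-169.43, 169.43], [-51.17, 129.36], [1.28, 143.12], [-76.62, 256.62], [0, 156.53], [-152.29, 152.29]. Speed limits (degrees/s): [136.94, 136.94, 159.86, 180, 180, 180].

## Interface

Orientations are given as [roll, pitch, yaw] about the fixed x, y, z axes, in that order (R = Rz(yaw) Ry(pitch) Rx(roll)).
In Python, from bench import r, vision gives the robot as it stands.
- The arm moves only by the tool step_arm, never from a script. Its argument "targets" is a list that holds one entry, the list of rows, each a list of 6 numbers: the shift along the world's x, y, z in mm, then the turn, a rotation vector about the world's x, y, z in rad. In form: [[[x, y, z, rx, ry, rz], ...]]. A call has 1 to 12 rows; each row is the pose to reach, as a shift and turn from the pose commanded when the call began; what a row does not reach only later rows make up. A row lasts 1/12 s, in which the tool goes at most 41.7 mm and 7.16 degrees, less where a joint would pass 70% of its speed; a pose out of reach is approached as far as the arm can. A call with a gripper value outside its range is refused whole. "fingers" is the gripper's target within -1 to 1 (shut at 1, half-way at 0, fully open at -1), set as the call begins (left out, the last holds). The fingers move at their own pace and stop on an object; "newtons" is the grip in N (left out, the last holds). Time passes only in rows, so rows that repeat a pose let the fingers close. It gives the time, the measured TCP pose, the force, the opening and the grip force at its end, in the units of the state.
- r.sense(): the state, without advancing time (a new reading comes with each control period).
- vision.snapshot(name): name is "scene" or "side" or "wrist"; returns a dict with "img" (420x560x3 uint8, blue, green, red), "mtx" (3x3 intrinsics, pixels), "D" ([k1, k2, p1, p2, k3] as OpenCV has them; the pictures are not rectified), "eye" and "attitude" of the camera in the world. Camera axes: x right, y up, looking along -z (the intrinsics and any distortion apply to the point x, -y, -z); pixel columns grow to the right and rows downward; lengths in mm; the calibration is good to about 2 mm. A picture is of the moment at which its call begins. There is no depth.
- r.hand_in(): hands the job in; it is judged then, once.
The state is a dict: "time": time; "joint_pos": joint angles; "qd": joint speeds; "joint_efforts": joint torques, N m; "tool_pos": TCP position; "tcp_rot": TCP orientation; "ft_force": force on the tool from outside, world axes, zero at the start; "wrist_torque": the same for the moment, N m; "finger_gap": finger opening in mm; "grip_force": force on a finger pad.
Only numpy, scipy, OpenCV 4.12 (cv2) and the standard library are available. Lean on these libraries where they do the work, as an engineer would, in place of code of your own. Each camera call takes 0.05 s, during which the arm holds its last target. There are 200 camera calls.

## Task

Take the guitar neck rest out of its cradle and hang it upright in the bench socket, its cross lugs down through the entry slots, and let go of it there. Then take it by the head from above and turn it clockwise (seen from above) until its lugs drop into the hidden locking notch; leave it fully down and locked, its collar flush on the socket, with the hand clear, and leave the other things on the bench alone.

Things in the scene. Friction and masses are not known exactly. Their poses are not given: they have to be found in the camera images.
- neck_rest: Neck rest, 0.22 to 0.45 kg, 152 mm tall, alike when turned half a turn. Origin: centre of the foot's underside; z runs up the stem to the head, x along the lugs. Steel stem 24 mm in diameter, tapered to 17 mm over its lowest 8 mm; a collar 44 mm in diameter, 6 mm thick, its underside 53 mm above the foot. It starts lying in the cradle, head raised 20 degrees above level, x axis level.
- rest_head (a point): Grip point of the neck rest, 127 mm from the foot, axes as the neck rest's. Wooden head: block 28 mm along x, 52 mm along y, from 13 mm below to 13 mm above this point, with two horns 12 mm higher at y = 16 to 26 mm either side (a saddle). Grip it across its flat faces 28 mm apart; only the head is free of the cradle at the start.
- rest_lugs (a point): Middle of the neck rest's cross lugs, 30 mm above the foot: a round bar 8 mm in diameter along x, right across the stem, tips 28 mm either side.
- socket: Bayonet socket fixed to the bench: aluminium housing 88 mm square on a 110 mm foot plate, top at 65 mm. Origin: centre of its underside, z up, x along the entry slots.
- socket_window (a point): Centre of the mouth of the socket, on its 6 mm thick top plate, 65 mm up; axes as the socket's. Square window 26 mm wide for the stem, with an entry slot 13 mm wide on either side along x, out to 30.5 mm from the centre, for the lugs, either way round.
- socket_track (a point): On the socket's axis, 48 mm up, level with the inner track on which the lugs rest once through the slots (foot then at 22 mm). From there the neck rest turns clockwise seen from above, up to 120 degrees (counter-clockwise only 20). The stem has about 1.2 mm play all round in the bore below.
- socket_notch (a point): On the socket's axis, 37 mm up, level with the floor of the locking notches: 13 mm wide, 11 mm deep, at an unknown angle 60 to 100 degrees clockwise of the entry slots, new each time, hidden. Lugs within about 5 degrees of it drop 10 mm, till the collar lies on the top plate (foot then 12 mm up), by their own weight if let go or under a light push; no spring.
- cradle: Fixed wooden cradle, foot board 90 x 160 mm. Origin at bench level. The stem lies above its y axis: foot against an end stop at y = +60 mm, stem axis there 36 mm up; head toward -y, its middle at y = -59 mm, 79 mm up. Stem and lugs rest in notches open at the top: lift it straight up out of them.
- glue_bottle: White glue bottle, bystander, 52 mm in diameter, 105 mm tall; origin: centre of the underside.
- block_plane: Small steel block plane, bystander, 130 x 42 x 48 mm; origin: centre of the underside.
- maple_block: Maple offcut, bystander, 75 x 50 x 35 mm; origin: centre of the underside.
Mind the look-alikes: they are no part of the job. Leave any orange look-alike of the neck_rest alone. Of the things that look like the socket, the smaller one is meant.

How it is judged (in metres and radians):
On the way:
1. the neck rest hangs in the entry of the socket, lugs on the track, nothing touching it but the socket (z of neck_rest in the frame of socket between 0.018 and 0.026 m and horizontal distance between neck_rest and socket below 0.008 m and angle between the x axis of neck_rest and the x axis of socket, either way round below 0.5 rad and angle between neck_rest's own z axis and vertical below 0.2 rad and contact force between neck_rest and the fingers below 0.05 N), for 0.2 s.
At the end, for the whole second after the job is handed in: The neck rest stands upright (within 0.1 rad) in the socket, its foot less than 15.5 mm above the socket's underside (lugs down in the notch) and within 6 mm of its axis, turned at least 0.8 rad from the entry slots, released and at rest (z of neck_rest in the frame of socket between 0.008 and 0.0155 m and horizontal distance between neck_rest and socket below 0.006 m and angle between neck_rest's own z axis and vertical below 0.1 rad and angle between the x axis of neck_rest and the x axis of socket, either way round above 0.8 rad and linear speed of neck_rest below 0.02 m/s and contact force between neck_rest and the fingers below 0.05 N); the robot touches nothing.
It fails at once if glue bottle disturbed (moved more than 30 mm) (distance of glue_bottle from where it was at the start of the episode above 0.03 m).
It fails at once if block plane disturbed (moved more than 30 mm) (distance of block_plane from where it was at the start of the episode above 0.03 m).
It fails at once if maple block disturbed (moved more than 30 mm) (distance of maple_block from where it was at the start of the episode above 0.03 m).
It also fails if it takes over 64 s, if anything falls off the work surface, if the arm or the gripper's body presses on something with over 40 N, if the wrist force passes 120 N, or if a joint passes its speed limit or range.

## Working session

There is one attempt and no reset: what is moved stays moved. The work goes in short steps, Python scripts to look and compute and a tool call to move; the robot and the scene stay as the last step left them, time stands still between calls to the robot, and variables do not carry over. Pictures are saved under pics/ and viewed, at most 10 in all, crops included, and the job is handed in when it is done.

Besides the shell and the picture viewer there is one more tool, called after "Request:" by a JSON object that holds its "method" and its "body". step_arm: Moves the arm, as the interface text tells. Its arguments: {"type":"object","properties":{"targets":{"type":"array"},"fingers":{"type":"number"},"newtons":{"type":"number"}},"required":["targets"]}

```bash
ls; mkdir -p pics; python3 - <<'E'
from bench import r, vision
import cv2,pickle
s={n:vision.snapshot(n) for n in("scene","side")}
pickle.dump(s,open('s0.pkl','wb'))
for n in s: cv2.imwrite(f'pics/{n}0.png',s[n]['img']); print(n,s[n]['mtx'],s[n]['D'],s[n]['eye'],s[n]['attitude'])
print(r.sense())
E
```

```text
pics
scene [[384.58463162   0.         283.66417624]
 [  0.         384.58463162 209.72840709]
 [  0.           0.           1.        ]] [0.03032192 0.         0.         0.         0.        ] [1208.5022587  -128.01401153  680.31631136] [50.1012857  -1.14467666 81.27203429]
side [[456.36348901   0.         273.51325351]
 [  0.         456.36348901 198.09847188]
 [  0.           0.           1.        ]] [-0.05290734  0.          0.          0.          0.        ] [  80.2303524  -727.68118966  627.16435498] [ 56.13063577  -1.33337507 -29.08164512]
{'time': 0.1, 'joint_pos': array([-4.89160594e+00,  7.51256321e+00,  8.53243264e+01, -6.02336975e-04,
        8.72614753e+01, -4.89543455e+00]), 'qd': array([ 0.04817405, -0.09298722, -0.20851585, -0.03292582, -0.01226452,
       -0.00951143]), 'joint_efforts': array([ 1.52257860e-03, -5.70947063e+01, -5.01941299e+01, -1.80579236e-04,
        8.16394575e-03,  5.26326357e-05]), 'tool_pos': array([5.99531905e+02, 7.40126409e-02, 2.52318388e+02]), 'tcp_rot': array([-1.79901943e+02, -7.79480685e-03,  9.00038512e+01]), 'ft_force': array([-0.74234922, -0.29891213, -0.36165628]), 'wrist_torque': array([0.00612783, 0.01239291, 0.05084115]), 'grip_force': 0.0, 'finger_gap': 84.90715219474758}
```

View pics/scene0.png

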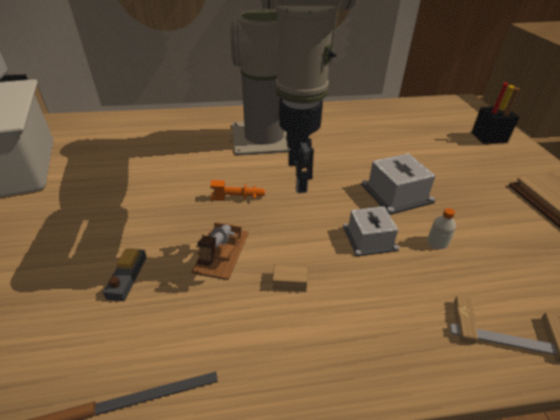

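View pics/side0.png

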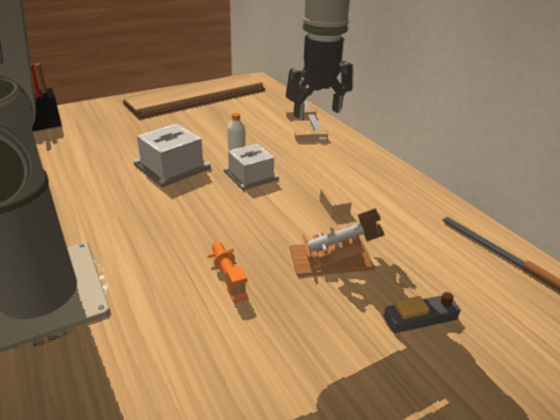

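Candidates for the neck rest are the steel and wood one in the cradle at scene (215,240), side (345,235), and the orange look-alike at scene (237,190). I take the steel one. Candidates for the socket are the large housing at scene (402,182) and the smaller one at scene (374,230), side (251,165). I take the smaller. One close crop will check both.

```bash
cat > h.py <<'E'
import numpy as np,cv2,pickle
from scipy.spatial.transform import Rotation as Ro
from scipy.optimize import least_squares
def proj(c,P):
    P=np.atleast_2d(P).astype(float)
    R=Ro.from_euler('xyz',c['attitude'],degrees=True).as_matrix()
    q=(P-c['eye'])@R*[1,-1,-1]
    return cv2.projectPoints(q,np.zeros(3),np.zeros(3),c['mtx'],np.array(c['D']))[0][:,0]
def ray(c,uv):
    R=Ro.from_euler('xyz',c['attitude'],degrees=True).as_matrix()
    n=cv2.undistortPoints(np.array(uv,float).reshape(-1,1,2),c['mtx'],np.array(c['D']))[:,0]
    return np.c_[n[:,0],-n[:,1],-np.ones(len(n))]@R.T
def atz(c,uv,z):
    d=ray(c,uv); return np.array(c['eye'])+d*((z-c['eye'][2])/d[:,2])[:,None]
E
python3 - <<'E'
from h import *
s=pickle.load(open('s0.pkl','rb'))
a,b=s['scene']['img'],s['side']['img']
f=lambda im,x,y,w,h:cv2.resize(im[y:y+h,x:x+w],(400,300),interpolation=cv2.INTER_CUBIC)
cv2.imwrite('pics/c0.png',np.vstack([np.hstack([f(a,175,200,100,75),f(a,324,190,100,75)]),np.hstack([f(b,280,195,120,90),f(b,200,130,100,75)])]))
print(atz(s['scene'],[[374,220],[220,250]],65), atz(s['side'],[[251,158],[330,258]],30))
E
```

```text
[[ 549.41881639  207.819276     65.        ]
 [ 601.63462912 -164.4464622    65.        ]] [[ 565.16760786  240.62371663   30.        ]
 [ 521.15953544 -193.1710314    30.        ]]
```

View pics/c0.png

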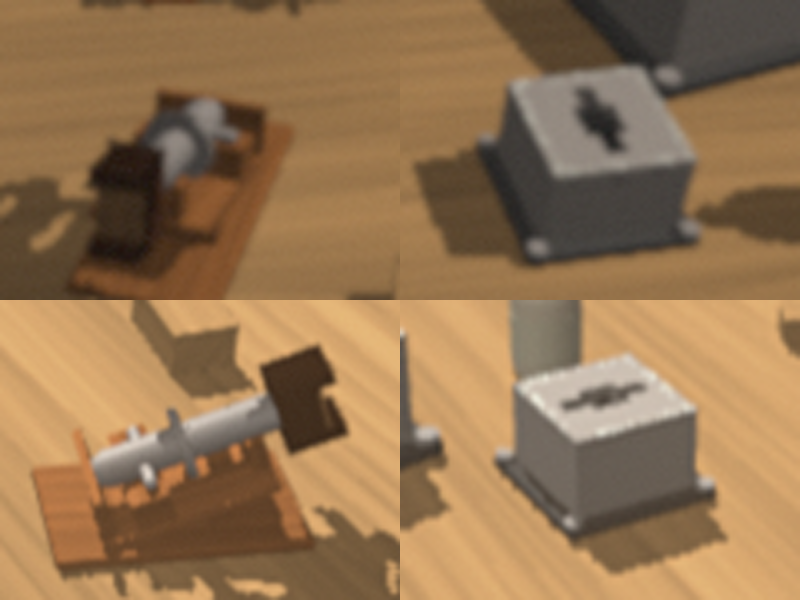

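The crop confirms both: steel stem with dark wooden head in the cradle, and the smaller socket with its slot running along the edge (351.5,210)→(363,234) in scene. Now the rough fit.

```bash
python3 - <<'E'
from h import *
s=pickle.load(open('s0.pkl','rb')); A,B=s['scene'],s['side']
p=atz(A,[[351.5,210],[386,206.5],[397.5,229.25],[363.25,233.75],[324+183/4,190+92/4],[324+220/4,190+148/4]],65);print(p.round(1))
q=atz(B,[[228.75,150.5],[257.5,144.25],[274,156.75],[244.5,165],[200+162/4,130+106/4],[200+248/4,130+85/4]],65);print(q.round(1))
print(p[:4].mean(0),q[:4].mean(0))
print(atz(B,[[290.5,246],[298.6,275.1],[373.6,268.5]],8).round(1),atz(A,[[248.25,231.25],[192.5,271.3]],8).round(1))
E
```

```text
[[505.6 164.2  65. ]
 [503.4 255.3  65. ]
 [588.5 252.2  65. ]
 [592.9 166.8  65. ]
 [522.7 206.   65. ]
 [575.3 211.3  65. ]]
[[503.1 246.   65. ]
 [586.5 244.   65. ]
 [592.2 163.4  65. ]
 [506.3 159.2  65. ]
 [516.4 203.   65. ]
 [578.7 203.5  65. ]]
[547.62507484 209.61838111  65.        ] [547.044293   203.15553532  65.        ]
[[ 485.1 -103.1    8. ]
 [ 453.9 -186.3    8. ]
 [ 596.9 -240.5    8. ]] [[ 488.5  -95.2    8. ]
 [ 604.4 -231.     8. ]]
```

```bash
python3 - <<'E'
from h import *
from bench import vision
w=vision.snapshot('wrist'); print({k:v for k,v in w.items() if k!='img'})
for n,p in dict(sock=(547,206,65),head=(597,-188,79),foot=(485,-149,36)).items(): print(n,proj(w,p))
E
```

```text
{'mtx': array([[375.06220488,   0.        , 279.03253514],
       [  0.        , 375.06220488, 210.03159182],
       [  0.        ,   0.        ,   1.        ]]), 'D': array([-0.04817891,  0.        ,  0.        ,  0.        ,  0.        ]), 'eye': array([599.0161553 ,  79.15521619, 370.92244663]), 'attitude': array([-1.78294394e+01,  1.25112520e-01, -1.13294545e-02])}
sock [[205.52788764 -96.7981292 ]]
head [[277.66405641 380.27300221]]
foot [[170.73561254 319.62480058]]
```

Request:
{"method": "step_arm", "body": {"targets": [[[0,-30,0,0,0,-0.12],[0,-60,0,0,0,-0.24],[0,-90,0,0,0,-0.36],[0,-120,0,0,0,-0.48],[0,-150,0,0,0,-0.6],[0,-170,0,0,0,-0.72],[0,-180,0,0,0,-0.84],[0,-180,0,0,0,-0.96],[0,-180,0,0,0,-1.08],[0,-180,0,0,0,-1.2],[0,-180,0,0,0,-1.32],[0,-180,0,0,0,-1.44]]]}}

```text
time: 1.15
tool_pos: [599.8, -180.0, 252.8]
tcp_rot: [-180.0, 0.0, 7.1]
ft_force: [0.8, -0.1, -0.6]
finger_gap: 85.2
grip_force: 0.0
```

Request:
{"method": "step_arm", "body": {"targets": [[[0,0,0,0,0,-0.12],[0,0,0,0,0,-0.24],[0,0,0,0,0,-0.36],[0,0,0,0,0,-0.47],[0,0,0,0,0,-0.47],[0,0,0,0,0,-0.47],[0,0,0,0,0,-0.47]]]}}

```text
time: 1.73
tool_pos: [599.9, -179.9, 253.0]
tcp_rot: [-180.0, 0.0, -19.2]
ft_force: [1.2, -0.7, 0.4]
finger_gap: 85.2
grip_force: 0.0
```

```bash
python3 - <<'E'
from h import *
from bench import vision,r
w=vision.snapshot('wrist'); pickle.dump(w,open('w1.pkl','wb'))
cv2.imwrite('pics/w1.png',w['img'])
print(r.sense()['joint_pos'],r.sense()['tool_pos'],r.sense()['tcp_rot'],w['eye'])
for n,p in dict(head=(597,-188,79),foot=(485,-149,36)).items(): print(n,proj(w,p))
E
```

```text
[-2.13859515e+01  1.15443582e+01  8.07603951e+01  2.85047899e-03
  8.77119949e+01  8.78706891e+01] [ 599.93582487 -179.93825173  253.12816715] [-1.79996532e+02  1.66308977e-02 -1.92567542e+01] [ 673.41775435 -205.27929588  371.59009168]
head [[290.07091375 190.28756301]]
foot [[287.87299868 292.50748094]]
```

View pics/w1.png

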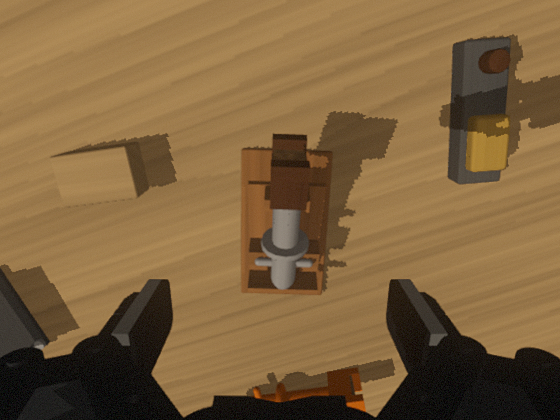

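The wrist view shows the head at about (290,160–208), the collar at (285,242), and the lug tips at (256,262) and (315,264). The board corners are (242,148), (333,151), (322,294) and (241,293).

```bash
python3 - <<'E'
from h import *
w=pickle.load(open('w1.pkl','rb'))
c,s=np.cos(np.radians(20)),np.sin(np.radians(20))
# neck in cradle frame: foot centre y0=60 at z36; axis (0,-c,s)
def M(p): # neck coords -> world. x_neck = cradle x sign
    x,y,yaw=p; R=Ro.from_euler('z',yaw).as_matrix(); t=np.array([x,y,0])
    B=np.array([[-1,0,0],[0,s,c],[0,-c,s]]) # rows=neck axes in cradle
    return lambda P:(np.array(P)@B+[0,60,36])@R.T+t
P=[[28,0,30],[-28,0,30],[22,0,59],[-22,0,59],[14,-26,114],[-14,-26,114]]
P=np.array(P,float)
for sg in(1,):
  # bench-side: neck y=+ is up (B: y->(0,s,c)); head lower edge visible at upper face y=+26,z=114
  P[4:,1]=26
  uv=np.array([[256,262],[315,264],[262,243],[309,243],[271,208],[309,209]],float)
  f=lambda p:(proj(w,M([p[0],p[1],p[2]])(P))-uv).ravel()
  q=least_squares(f,[541,-169,np.radians(70.7)],loss='soft_l1')
  print(q.x,np.degrees(q.x[2]),f(q.x).round(1))
  m=M(q.x); print('head',m([0,0,127]),'foot',m([0,0,0]),'h',Ro.from_euler('z',q.x[2]).apply([0,-1,0]))
print(atz(w,[[242,148],[333,151],[322,294],[241,293]],8).round(1))
E
```

```text
[ 557.97062968 -152.18399902    1.27339271] 72.96002771516886 [ 41.   -0.1 -76.5  -0.1  28.2  -3.3 -67.2  -1.6   8.6   1.8 -66.    2.1]
head [ 614.70655693 -169.57320342   79.4365582 ] foot [ 500.60459664 -134.60167116   36.        ] h [ 0.95610055 -0.2930388   0.        ]
[[ 633.9 -153.4    8. ]
 [ 602.1 -235.9    8. ]
 [ 455.1 -179.2    8. ]
 [ 485.6  -95.4    8. ]]
```

```bash
python3 - <<'E'
from h import *
w=pickle.load(open('w1.pkl','rb'))
c,s=np.cos(np.radians(20)),np.sin(np.radians(20))
def M(p):
    R=Ro.from_euler('z',p[2]).as_matrix()
    B=np.array([[-1,0,0],[0,s,c],[0,-c,s]])
    return lambda P:(np.array(P)@B+[0,60,36])@R.T+[p[0],p[1],0]
P=np.array([[-28,0,30],[28,0,30],[-22,0,59],[22,0,59],[-14,26,114],[14,26,114]],float)
uv=np.array([[256,262],[315,264],[262,243],[309,243],[271,208],[309,209]],float)
f=lambda p:(proj(w,M(p)(P))-uv).ravel()
q=least_squares(f,[541,-169,np.radians(70.7)],loss='soft_l1')
print(q.x,np.degrees(q.x[2]),f(q.x).round(1))
m=M(q.x); print('head',m([0,0,127]),'foot',m([0,0,0]),'h',Ro.from_euler('z',q.x[2]).apply([0,-1,0]))
E
```

```text
[ 551.80191738 -170.09695668    1.20200039] 68.86954935051328 [-0.2 -0.1 -0.6 -0.3  0.2 -3.3  1.6 -1.8  0.4  1.7 -1.   1.9]
head [ 607.15291717 -191.48893399   79.4365582 ] foot [ 495.83619271 -148.46740137   36.        ] h [ 0.93276208 -0.36049259  0.        ]
```

```bash
python3 - <<'E'
from h import *
w=pickle.load(open('w1.pkl','rb'))
h=np.array([.9328,-.3605]);o=np.array([548,-168.])
for row in(181,186,240,250,268,276):
  for z in(8,30,50,65):
    p=atz(w,[[256,row]],z)[0]; print(row,z,'h-coord from cradle origin',round((p[:2]-o)@h,1))
im=w['img'][120:310,220:350]; cv2.imwrite('pics/c1.png',cv2.resize(im,(400,584),interpolation=cv2.INTER_CUBIC))
for t in(0,15,25):
  print(t,(Ro.from_rotvec(np.radians(t)*np.array([.3605,.9328,0]))*Ro.from_rotvec([0,0,-.033])).as_rotvec())
E
```

```text
181 8 h-coord from cradle origin 42.5
181 30 h-coord from cradle origin 47.8
181 50 h-coord from cradle origin 52.7
181 65 h-coord from cradle origin 56.3
186 8 h-coord from cradle origin 37.4
186 30 h-coord from cradle origin 43.0
186 50 h-coord from cradle origin 48.1
186 65 h-coord from cradle origin 52.0
240 8 h-coord from cradle origin -20.8
240 30 h-coord from cradle origin -11.6
240 50 h-coord from cradle origin -3.3
240 65 h-coord from cradle origin 2.9
250 8 h-coord from cradle origin -32.2
250 30 h-coord from cradle origin -22.3
250 50 h-coord from cradle origin -13.4
250 65 h-coord from cradle origin -6.7
268 8 h-coord from cradle origin -53.2
268 30 h-coord from cradle origin -42.1
268 50 h-coord from cradle origin -32.0
268 65 h-coord from cradle origin -24.5
276 8 h-coord from cradle origin -62.9
276 30 h-coord from cradle origin -51.2
276 50 h-coord from cradle origin -40.5
276 65 h-coord from cradle origin -32.6
0 [ 0.     0.    -0.033]
15 [ 0.09034069  0.2457415  -0.03281128]
25 [ 0.15056776  0.40956902 -0.03247471]
```

View pics/c1.png

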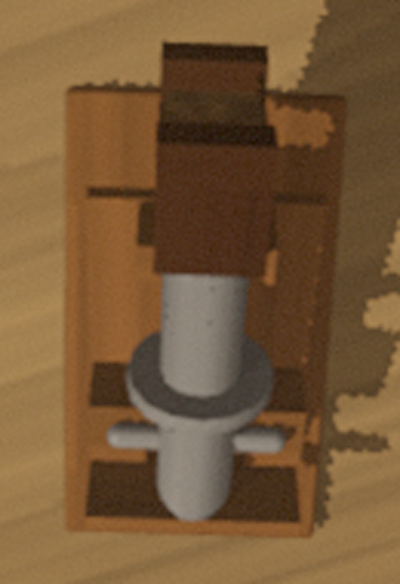

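Request:
{"method": "step_arm", "body": {"targets": [[[2,-3,-15,0.0225,0.0615,-0.01],[5,-6,-30,0.045,0.123,-0.016],[7,-9,-50,0.068,0.185,-0.025],[9,-12,-75,0.09,0.246,-0.033],[9,-12,-100,0.09,0.246,-0.033],[9,-12,-120,0.09,0.246,-0.033],[9,-12,-135,0.09,0.246,-0.033],[9,-12,-150,0.09,0.246,-0.033],[9,-12,-160,0.09,0.246,-0.033],[9,-12,-169,0.09,0.246,-0.033],[9,-12,-169,0.09,0.246,-0.033],[9,-12,-169,0.09,0.246,-0.033]]]}}

```text
time: 2.78
tool_pos: [609.1, -192.0, 84.8]
tcp_rot: [179.9, 15.0, -21.3]
ft_force: [-0.2, -0.2, -0.1]
finger_gap: 85.1
grip_force: 0.0
```

```bash
python3 - <<'E'
from h import *
from bench import vision,r
w=vision.snapshot('wrist'); b=vision.snapshot('side')
f=lambda im,x,y,w,h:cv2.resize(im[y:y+h,x:x+w],(w*400//w,300),interpolation=cv2.INTER_CUBIC)
cv2.imwrite('pics/w2.png',np.hstack([cv2.resize(w['img'],(400,300)),f(b['img'],280,165,160,120)]))
print(r.sense()['joint_pos'],r.sense()['tool_pos'],r.sense()['tcp_rot'])
E
```

```text
[-21.96750558  34.31110502  71.02703965  -0.24016828  89.53294216
  89.39689133] [ 609.80638421 -192.31659168   85.86872274] [179.92051894  14.87277052 -21.34147033]
```

View pics/w2.png

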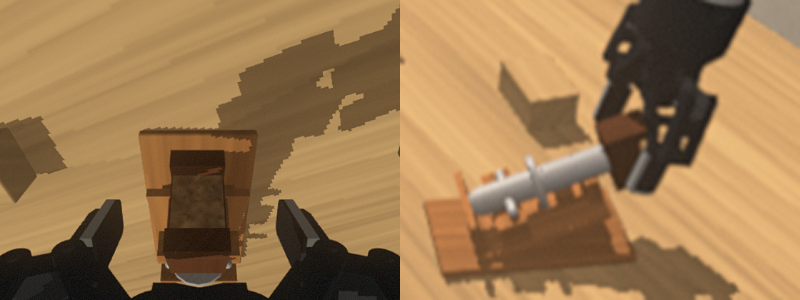

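The head sits centred between the fingers, at about column 198. Next I close.

Request:
{"method": "step_arm", "body": {"targets": [[[0,0,0,0,0,0],[0,0,0,0,0,0],[0,0,0,0,0,0],[0,0,0,0,0,0],[0,0,0,0,0,0],[0,0,0,0,0,0],[0,0,0,0,0,0],[0,0,0,0,0,0],[0,0,0,0,0,0],[0,0,0,0,0,0]]], "fingers": 1, "newtons": 90}}

```text
time: 3.72
tool_pos: [609.3, -192.0, 84.7]
tcp_rot: [179.9, 15.0, -21.3]
ft_force: [1.0, 0.4, 4.2]
finger_gap: 27.0
grip_force: 88.3
```

Request:
{"method": "step_arm", "body": {"targets": [[[0,0,4,0,0,0],[0,0,12,0,0,0],[0,0,25,0,0,0],[0,0,45,0,0,0],[0,0,65,0,0,0],[0,0,85,0,0,0],[0,0,105,0,0,0],[0,0,120,0,0,0],[0,0,135,0,0,0],[0,0,150,0,0,0],[0,0,150,0,0,0]]]}}

```text
time: 4.63
tool_pos: [610.2, -192.5, 238.5]
tcp_rot: [179.9, 14.7, -21.3]
ft_force: [-0.1, 0.5, -2.2]
finger_gap: 26.9
grip_force: 88.9
```

Request:
{"method": "step_arm", "body": {"targets": [[[0,5,0,-0.04,-0.1036,0],[0,15,0,-0.08,-0.2072,0],[0,25,0,-0.12,-0.3108,0],[0,35,0,-0.16,-0.4144,0],[0,45,0,-0.2,-0.518,0],[0,55,0,-0.24,-0.6216,0],[0,65,0,-0.28,-0.7252,0],[0,75,0,-0.32,-0.8288,0],[0,85,0,-0.36,-0.9324,0],[0,95,0,-0.4,-1.036,0],[0,100,0,-0.4404,-1.1396,0],[0,100,0,-0.4404,-1.1396,0]]]}}

```text
time: 5.63
tool_pos: [605.3, -90.1, 227.8]
tcp_rot: [-179.9, -54.8, -21.3]
ft_force: [-0.6, 0.3, -4.3]
finger_gap: 27.1
grip_force: 89.3
```

Request:
{"method": "step_arm", "body": {"targets": [[[0,15,0,0,0,0.11],[0,30,0,0,0,0.22],[0,45,0,0,0,0.33],[0,60,0,0,0,0.44],[0,75,0,0,0,0.55],[0,90,0,0,0,0.66],[0,105,0,0,0,0.77],[0,120,0,0,0,0.88],[0,135,0,0,0,0.99],[0,150,0,0,0,1.1],[0,150,0,0,0,1.1],[0,150,0,0,0,1.1]]]}}

```text
time: 6.63
tool_pos: [607.7, 60.0, 233.7]
tcp_rot: [-179.5, -54.7, 34.1]
ft_force: [0.1, 0.1, -6.3]
finger_gap: 27.1
grip_force: 89.7
```

```bash
python3 - <<'E'
from bench import r
s=r.sense(); print(s['joint_pos'],s['tool_pos'],s['tcp_rot'],s['finger_gap'],s['grip_force'])
E
```

```text
[-22.28796149 -18.44679844 127.22561006  59.46068825  52.67731313
   2.86177586] [607.66358928  60.01015734 233.71310011] [-179.49687345  -54.70598418   34.14525438] 27.14946905214151 89.70601628534496
```

Request:
{"method": "step_arm", "body": {"targets": [[[-10,15,2,0,0,0.08],[-20,30,4,0,0,0.16],[-30,45,6,0,0,0.24],[-40,60,8,0,0,0.32],[-50,75,8,0,0,0.4],[-55,90,8,0,0,0.48],[-60,105,8,0,0,0.56],[-60,115,8,0,0,0.64],[-60,115,8,0,0,0.7],[-60,115,8,0,0,0.7],[-60,115,8,0,0,0.7],[-60,115,8,0,0,0.7]]]}}

```text
time: 7.63
tool_pos: [548.6, 172.9, 241.4]
tcp_rot: [-179.4, -54.6, 73.6]
ft_force: [0.1, -0.6, -3.7]
finger_gap: 27.1
grip_force: 90.5
```

```bash
python3 - <<'E'
from bench import r
s=r.sense(); print(s['joint_pos'],s['tool_pos'],s['tcp_rot'],s['finger_gap'],s['grip_force'])
E
```

```text
[-17.56283888  -2.97896016 112.90482852  55.76345804  80.07256787
 -17.01651162] [548.64654855 172.85948982 241.44460563] [-179.37204096  -54.56354621   73.55061094] 27.103253387265 90.54244120256044
```

Request:
{"method": "step_arm", "body": {"targets": [[[0,5,0,0,0,0.08],[-1,10,0,0,0,0.16],[-1,15,0,0,0,0.24],[-2,22,0,0,0,0.286],[-2,22,0,0,0,0.286],[-2,22,0,0,0,0.286],[-2,22,0,0,0,0.286]]]}}

```text
time: 8.22
tool_pos: [546.7, 194.9, 242.1]
tcp_rot: [-179.5, -54.6, 90.0]
ft_force: [0.4, 0.3, -4.1]
finger_gap: 26.7
grip_force: 90.5
```

```bash
python3 - <<'E'
from h import *
from bench import vision,r
s={n:vision.snapshot(n) for n in('wrist','scene','side')};pickle.dump(s,open('s3.pkl','wb'))
k=r.sense(); print(k['joint_pos'],k['tool_pos'],k['tcp_rot'])
for n in s: print(n,proj(s[n],[[547,206,65],[547,206,104],[547,206,231]]).round())
f=lambda im,x,y,w,h:cv2.resize(im[y:y+h,x:x+w],(400,300),interpolation=cv2.INTER_CUBIC)
cv2.imwrite('pics/m3.png',np.vstack([np.hstack([f(s['scene']['img'],314,125,160,120),f(s['side']['img'],180,60,160,120)]),np.hstack([f(s['wrist']['img'],0,0,560,420),f(s['wrist']['img'],180,180,200,150)])]))
E
```

```text
[-14.03040205   8.22934381 101.22735402  52.03649332  90.11716702
 -23.87011032] [546.72666234 194.72650553 242.38243322] [-179.51860619  -54.59390239   90.07903486]
wrist [[282. 384.]
 [282. 372.]
 [282. 295.]]
scene [[373. 219.]
 [376. 207.]
 [386. 162.]]
side [[251. 153.]
 [251. 140.]
 [250.  92.]]
```

View pics/m3.png

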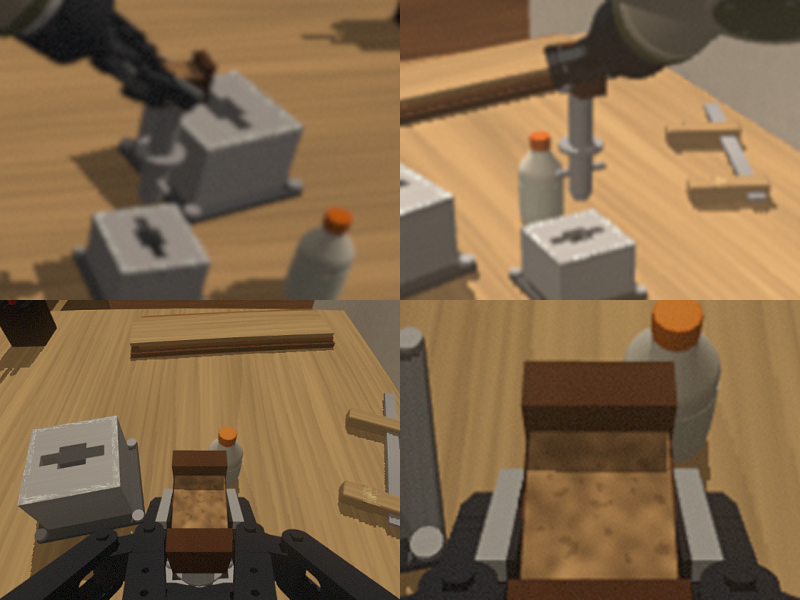

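The neck hangs upright; the collar is at scene (378,187), side (252,116). I triangulate it against the socket in the same views.

```bash
cat >> h.py <<'E'
def tri(cs,uvs):
    r=least_squares(lambda p:np.concatenate([proj(c,p)[0]-u for c,u in zip(cs,uvs)]),[547,206,100]); return r.x.round(1),r.fun.round(1)
E
python3 - <<'E'
from h import *
s=pickle.load(open('s3.pkl','rb'));C=[s['scene'],s['side']]
S=lambda x,y:np.array([314+x/2.5,125+y/2.5]); D=lambda x,y:np.array([180+(x-400)/2.5,60+y/2.5])
print('collar',tri(C,[S(160,156),D(579,141)]))
print('foot',tri(C,[S(155,197),D(580,196)]))
a=np.mean([S(92,214),S(178,204),S(208,262),S(115,273)],0); b=np.mean([D(523,238),D(595,208),D(635,240),D(567,270)],0)
print('sockmean',tri(C,[a,b]),a,b)
print('slot centre',tri(C,[S(151,238),D(580,236)]))
E
```

```text
collar (array([549.2, 200.6, 166.9]), array([ 0.6, -1. ,  0.7,  1.1]))
foot (array([547.7, 203.5, 111.8]), array([-0.6,  1. , -0.7, -1. ]))
sockmean (array([548.7, 205.6,  61. ]), array([-0.6,  0.8, -0.6, -0.9])) [373.3 220.3] [252.  155.6]
slot centre (array([550.1, 207.8,  62.7]), array([-0.5,  0.7, -0.5, -0.7]))
```

Request:
{"method": "step_arm", "body": {"targets": [[[0,2,-10,0,0,0],[0,4,-20,0,0,0],[0,4,-30,0,0,0],[0,4,-36,0,0,0],[0,4,-36,0,0,0],[0,4,-36,0,0,0],[0,4,-36,0,0,0]]]}}

```text
time: 8.95
tool_pos: [547.2, 199.0, 206.4]
tcp_rot: [-179.5, -54.6, 90.2]
ft_force: [0.4, -0.9, -2.8]
finger_gap: 26.6
grip_force: 90.6
```

```bash
python3 - <<'E'
from h import *
from bench import vision,r
N=8
s={n:[vision.snapshot(n) for _ in range(4)] for n in('scene','side')}
for n in s:
    m=s[n][0]; m['img']=np.mean([k['img'] for k in s[n]],0).astype(np.uint8); s[n]=m
pickle.dump(s,open('s4.pkl','wb'))
k=r.sense(); print(k['tool_pos'],k['tcp_rot'],k['ft_force'])
f=lambda im,x,y,w,h:cv2.resize(im[y:y+h,x:x+w],(400,600),interpolation=cv2.INTER_CUBIC)
cv2.imwrite('pics/m4.png',np.hstack([f(s['scene']['img'],342,158,64,96),f(s['side']['img'],220,88,64,96)]))
E
```

```text
[547.10669589 198.98835314 206.5117518 ] [-179.55568667  -54.59308014   90.20637284] [ 0.19246793 -0.13162963 -4.41983535]
```

View pics/m4.png

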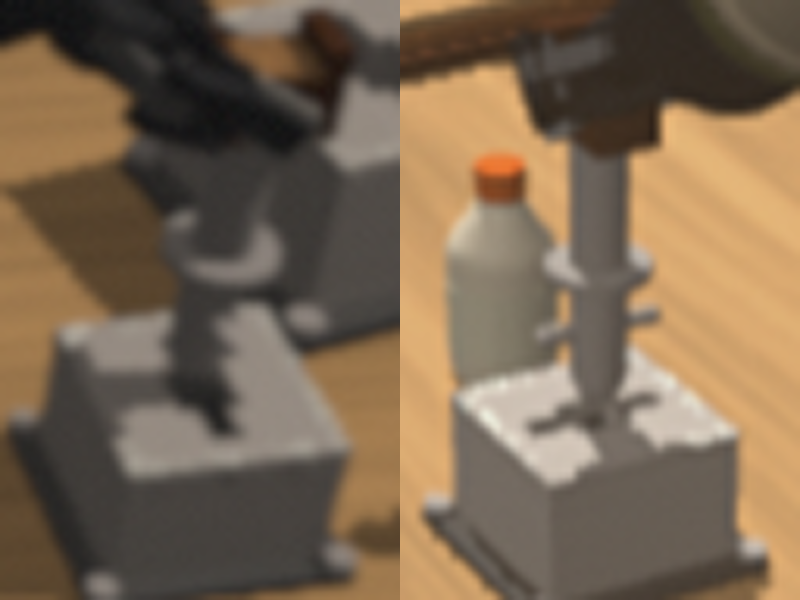

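```bash
python3 - <<'E'
from h import *
s=pickle.load(open('s4.pkl','rb'));C=[s['scene'],s['side']]
S=lambda x,y:np.array([342+x/6.25,158+y/6.25]); D=lambda x,y:np.array([220+(x-400)/6.25,88+y/6.25])
print('collar',tri(C,[S(224,247),D(598,265)]))
print('sock',tri(C,[S(197.7,387),D(592,413)]))
print('slot',tri(C,[S(202,389),D(594,412)]))
# corner-based fit of socket x,y,yaw,
uvA=[S(65,330),S(262,303),S(345,450),S(130,475)];uvB=[D(548,487),D(457,395),D(628,352),D(737,432)]
L=np.array([[-44,-44,65],[-44,44,65],[44,44,65],[44,-44,65]])
def f(p):
    W=L@Ro.from_euler('z',p[2]).as_matrix().T+[p[0],p[1],p[3]]
    return np.r_[(proj(C[0],W)-uvA).ravel(),(proj(C[1],W)-uvB).ravel()]
q=least_squares(f,[547,206,0,0]);print(q.x[:2],np.degrees(q.x[2]),q.x[3],q.fun.round(1))
E
```

```text
collar (array([548.3, 204.7, 132.2]), array([-0.3,  0.6, -0.4, -0.6]))
sock (array([547.4, 207.6,  62.9]), array([-0.1,  0.2, -0.2, -0.2]))
slot (array([548.8, 208.8,  62.6]), array([-0.2,  0.3, -0.2, -0.3]))
[547.44295135 208.16921007] 1.837519975774774 -2.7834992451081266 [-1.7 -0.1 -0.   0.7  0.8  0.5 -0.2  0.6 -0.3 -0.5 -1.5 -0.4  0.5 -0.9
 -0.2  0.2]
```

Request:
{"method": "step_arm", "body": {"targets": [[[-0.5,3.5,0,0,0,0],[-0.5,3.5,0,0,0,0],[-0.5,3.5,-4,0,0,0],[-0.5,3.5,-8,0,0,0],[-0.5,3.5,-11,0,0,0],[-0.5,3.5,-13,0,0,0],[-0.5,3.5,-15,0,0,0],[-0.5,3.5,-17,0,0,0],[-0.5,3.5,-17,0,0,0]]], "newtons": 50}}

```text
time: 10.1
tool_pos: [546.3, 202.5, 188.7]
tcp_rot: [-179.4, -54.6, 90.1]
ft_force: [-0.5, 0.8, -3.8]
finger_gap: 26.8
grip_force: 90.6
```

Request:
{"method": "step_arm", "body": {"targets": [[[0,0,-2,0,0,0],[0,0,-4,0,0,0],[0,0,-6,0,0,0],[0,0,-7,0,0,0],[0,0,-8,0,0,0],[0,0,-8,0,0,0]]]}}

```text
time: 10.6
tool_pos: [546.4, 202.6, 181.0]
tcp_rot: [-179.5, -54.6, 90.1]
ft_force: [-0.5, 1.4, -5.4]
finger_gap: 26.9
grip_force: 90.6
```

Request:
{"method": "step_arm", "body": {"targets": [[[0,0,-2,0,0,0],[0,0,-4,0,0,0],[0,0,-6,0,0,0],[0,0,-7,0,0,0],[0,0,-8,0,0,0],[0,0,-8,0,0,0]]]}}

```text
time: 11.1
tool_pos: [546.4, 202.5, 172.9]
tcp_rot: [-179.5, -54.6, 90.1]
ft_force: [-0.6, 0.5, -4.4]
finger_gap: 26.7
grip_force: 90.5
```

Request:
{"method": "step_arm", "body": {"targets": [[[0,0,-2,0,0,0],[0,0,-4,0,0,0],[0,0,-5,0,0,0],[0,0,-6,0,0,0],[0,0,-7,0,0,0],[0,0,-8,0,0,0],[0,0,-8,0,0,0]]]}}

```text
time: 11.68
tool_pos: [546.4, 202.5, 165.0]
tcp_rot: [-179.5, -54.6, 90.1]
ft_force: [1.3, 0.7, -5.5]
finger_gap: 27.2
grip_force: 90.5
```

Request:
{"method": "step_arm", "body": {"targets": [[[0,0,-1.5,0,0,0],[0,0,-3,0,0,0],[0,0,-4.5,0,0,0],[0,0,-6,0,0,0],[0,0,-7,0,0,0],[0,0,-8,0,0,0],[0,0,-8,0,0,0]]]}}

```text
time: 12.27
tool_pos: [546.4, 202.6, 157.0]
tcp_rot: [-179.5, -54.6, 90.1]
ft_force: [0.1, 0.1, -3.3]
finger_gap: 27.1
grip_force: 90.5
```

Request:
{"method": "step_arm", "body": {"targets": [[[0,0,-1,0,0,0],[0,0,-2,0,0,0],[0,0,-3,0,0,0],[0,0,-4,0,0,0],[0,0,-5,0,0,0],[0,0,-5,0,0,0]]]}}

```text
time: 12.77
tool_pos: [546.5, 202.5, 152.0]
tcp_rot: [-179.5, -54.6, 90.1]
ft_force: [-0.3, 0.0, -3.4]
finger_gap: 26.7
grip_force: 90.5
```

Request:
{"method": "step_arm", "body": {"targets": [[[0,0,-1,0,0,0],[0,0,-2,0,0,0],[0,0,-3,0,0,0],[0,0,-3,0,0,0]]]}}

```text
time: 13.1
tool_pos: [546.8, 202.8, 151.6]
tcp_rot: [-179.6, -54.7, 90.4]
ft_force: [-6.0, -3.0, 12.1]
finger_gap: 26.9
grip_force: 92.3
```

Contact at z≈151.6 matches the lugs landing on the track. I unload, release and back off along the tool axis.

Request:
{"method": "step_arm", "body": {"targets": [[[0,0,2.5,0,0,0],[0,0,2.5,0,0,0]]]}}

```text
time: 13.27
tool_pos: [546.7, 202.5, 152.2]
tcp_rot: [-179.6, -54.6, 90.2]
ft_force: [0.8, 1.0, -2.8]
finger_gap: 27.1
grip_force: 90.4
```

Request:
{"method": "step_arm", "body": {"targets": [[[0,0,0,0,0,0],[0,0,0,0,0,0],[0,0,0,0,0,0],[0,0,0,0,0,0],[0,0,0,0,0,0],[0,0,0,0,0,0],[0,0,0,0,0,0],[0,0,0,0,0,0],[0,0,0,0,0,0]]], "fingers": -1}}

```text
time: 14.02
tool_pos: [546.5, 202.5, 151.8]
tcp_rot: [-179.5, -54.6, 90.2]
ft_force: [-0.4, -0.2, 0.1]
finger_gap: 85.8
grip_force: 0.0
```

Request:
{"method": "step_arm", "body": {"targets": [[[0,-12,8,0,0,0],[0,-28,19,0,0,0],[0,-45,32,0,0,0],[0,-62,50,0,0,0],[0,-75,75,0,0,0],[0,-80,100,0,0,0],[0,-80,120,0,0,0],[0,-80,120,0,0,0]]]}}

```text
time: 14.68
tool_pos: [548.5, 120.7, 277.4]
tcp_rot: [179.7, -54.5, 90.7]
ft_force: [0.5, -0.3, 1.4]
finger_gap: 85.3
grip_force: 0.0
```

```bash
python3 - <<'E'
from h import *
from bench import vision,r
s={n:vision.snapshot(n) for n in('wrist','scene','side')};pickle.dump(s,open('s5.pkl','wb'))
k=r.sense(); print(k['joint_pos'],k['tool_pos'],k['tcp_rot'],k['ft_force'])
f=lambda im,x,y,w,h:cv2.resize(im[y:y+h,x:x+w],(400,300),interpolation=cv2.INTER_CUBIC)
cv2.imwrite('pics/m5.png',np.vstack([np.hstack([f(s['scene']['img'],334,160,96,72),f(s['side']['img'],210,90,96,72)]),np.hstack([f(s['wrist']['img'],0,0,560,420),f(s['wrist']['img'],180,180,200,150)])]))
E
```

```text
[-21.10392314   8.58335206  97.49523211  49.71263965  97.50294189
 -25.5667644 ] [546.43692155 121.8767126  271.83802171] [-179.54926704  -54.55918811   90.17751373] [-0.2010217   0.35795313 -0.558889  ]
```

View pics/m5.png

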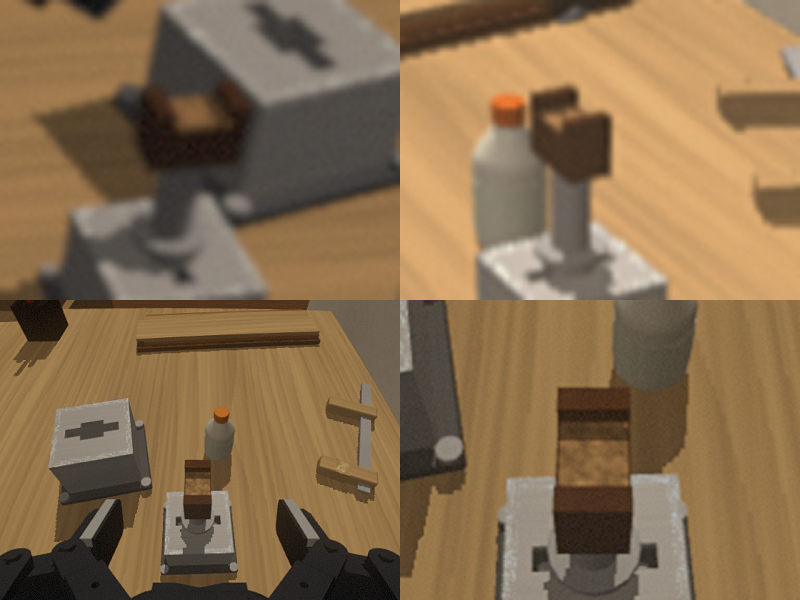

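Request:
{"method": "step_arm", "body": {"targets": [[[0,8,0,-0.1,0,0],[0,17,0,-0.2,0,0],[0,26,0,-0.3,0,0],[0,35,0,-0.4,0,0],[0,44,0,-0.5,0,0],[0,53,0,-0.6,0,0],[0,62,0,-0.7,0,0],[0,70,0,-0.8,0,0],[0,78,0,-0.9,0,0],[0,86,0,-0.952,0,0],[0,86,0,-0.952,0,0],[0,86,0,-0.952,0,0]]]}}

```text
time: 15.83
tool_pos: [545.5, 209.6, 270.1]
tcp_rot: [-179.2, -0.0, 90.3]
ft_force: [0.4, -0.1, -0.5]
finger_gap: 85.4
grip_force: 0.0
```

```bash
python3 - <<'E'
from h import *
from bench import vision,r
s={n:vision.snapshot(n) for n in('wrist','scene','side')};pickle.dump(s,open('s6.pkl','wb'))
k=r.sense(); print(k['joint_pos'],k['tool_pos'],k['tcp_rot'])
w=s['wrist']; print(proj(w,[[546.6,208,174],[546.6,208,149]]))
im=w['img'].astype(int); 
m=((im[...,2]-im[...,0]>12)&(im[...,2]<100)).astype(np.uint8)  # dark brown
n,l,st,ce=cv2.connectedComponentsWithStats(m)
for i in np.argsort(-st[1:,4])[:6]+1: print(st[i],ce[i].round(1))
cv2.imwrite('pics/w6.png',w['img'])
E
```

```text
[15.60988416  5.2648991  85.81486947  0.26660322 89.59678992 15.57071675] [546.29066332 207.44558293 270.85285963] [-1.79276712e+02 -7.51684740e-02  9.00352428e+01]
[[284.28624352 228.32437462]
 [284.32680449 215.27209789]]
[   22     0   182   181 10690] [135.2 110.5]
[ 290    0   66  110 4598] [318.7  44.2]
[ 241  175   81  141 4563] [278.5 236.3]
[ 193  343  134   70 3362] [265.6 379.9]
[ 496   27   64   92 2022] [529.7  77.2]
[ 386  279   45   99 1765] [402.6 319.7]
```

```bash
python3 - <<'E'
from h import *
w=pickle.load(open('s6.pkl','rb'))['wrist']
for y in(-26,-16,16,26): print(y,proj(w,[[546.6,208+y,174]]).round(1), proj(w,[[546.6,208+y,162]]).round(1))
p=w['img'][150:310,280:289].mean(1).astype(int)
for i in range(0,160,4): print(150+i,p[i],end='; ')
print(); q=w['img'][238:252,235:335].mean(0).astype(int)
for i in range(0,100,4): print(235+i,q[i],end='; ')
E
```

```text
-26 [[283.9 266.8]] [[284.  258.7]]
-16 [[284.1 252.3]] [[284.1 244.8]]
16 [[284.5 203.2]] [[284.5 197.7]]
26 [[284.7 187. ]] [[284.7 182.2]]
150 [123 135 145]; 154 [123 135 144]; 158 [121 133 143]; 162 [120 133 142]; 166 [117 127 136]; 170 [114 125 133]; 174 [ 97 107 117]; 178 [33 45 63]; 182 [33 44 63]; 186 [31 44 62]; 190 [32 48 71]; 194 [31 47 71]; 198 [34 48 72]; 202 [32 48 72]; 206 [37 58 77]; 210 [38 61 83]; 214 [ 64 105 143]; 218 [ 60  99 134]; 222 [ 58  96 131]; 226 [ 63 105 143]; 230 [ 57  96 131]; 234 [ 59  98 134]; 238 [ 58  97 134]; 242 [ 55  92 127]; 246 [ 54  92 127]; 250 [22 40 61]; 254 [29 46 73]; 258 [26 45 72]; 262 [24 45 72]; 266 [28 46 73]; 270 [ 49  82 108]; 274 [ 49  83 109]; 278 [ 51  83 110]; 282 [ 53  89 116]; 286 [ 53  88 115]; 290 [ 53  88 115]; 294 [ 53  89 116]; 298 [ 53  89 116]; 302 [ 57  94 122]; 306 [ 57  93 123]; 
235 [ 74 118 152]; 239 [ 76 121 154]; 243 [45 73 96]; 247 [44 72 95]; 251 [43 70 92]; 255 [45 72 95]; 259 [44 72 95]; 263 [ 45  74 104]; 267 [ 43  73 102]; 271 [ 48  82 115]; 275 [ 50  84 117]; 279 [ 47  82 116]; 283 [ 47  80 112]; 287 [41 69 97]; 291 [ 42  72 101]; 295 [ 42  72 101]; 299 [ 45  76 107]; 303 [32 54 78]; 307 [45 73 95]; 311 [46 73 95]; 315 [45 72 94]; 319 [ 52  85 111]; 323 [ 70 113 146]; 327 [ 74 118 152]; 331 [ 73 118 151];
```

Request:
{"method": "step_arm", "body": {"targets": [[[0.3,0,-20,0,-0.0125,0],[0.3,0,-45,0,-0.0125,0],[0.3,0,-65,0,-0.0125,0],[0.3,0,-85,0,-0.0125,0],[0.3,0,-100,0,-0.0125,0],[0.3,0,-110,0,-0.0125,0],[0.3,0,-118,0,-0.0125,0],[0.3,0,-118,0,-0.0125,0],[0.3,0,-118,0,-0.0125,0]]]}}

```text
time: 16.73
tool_pos: [547.0, 208.0, 154.1]
tcp_rot: [179.9, -0.1, 90.1]
ft_force: [0.2, 0.2, -0.1]
finger_gap: 85.2
grip_force: 0.0
```

Request:
{"method": "step_arm", "body": {"targets": [[[0,0,0,0,0,0],[0,0,0,0,0,0],[0,0,0,0,0,0],[0,0,0,0,0,0],[0,0,0,0,0,0],[0,0,0,0,0,0],[0,0,0,0,0,0],[0,0,0,0,0,0],[0,0,0,0,0,0],[0,0,0,0,0,0]]], "fingers": 1, "newtons": 25}}

```text
time: 17.57
tool_pos: [546.9, 208.7, 154.3]
tcp_rot: [179.9, -0.1, 90.1]
ft_force: [-3.3, 1.5, 5.6]
finger_gap: 27.3
grip_force: 30.3
```

Request:
{"method": "step_arm", "body": {"targets": [[[0,0,0,0,0,-0.08],[0,0,0,0,0,-0.16],[0,0,0,0,0,-0.24],[0,0,0,0,0,-0.32],[0,0,0,0,0,-0.4],[0,0,0,0,0,-0.48],[0,0,0,0,0,-0.56],[0,0,0,0,0,-0.64],[0,0,0,0,0,-0.72],[0,0,0,0,0,-0.8],[0,0,0,0,0,-0.8]]]}}

```text
time: 18.48
tool_pos: [547.5, 208.8, 154.3]
tcp_rot: [179.9, -0.2, 44.1]
ft_force: [1.0, 1.0, 2.6]
finger_gap: 27.6
grip_force: 29.7
```

Request:
{"method": "step_arm", "body": {"targets": [[[0,0,-1,0,0,0],[0,0,-2,0,0,-0.03],[0,0,-2,0,0,-0.06],[0,0,-2,0,0,-0.09],[0,0,-2,0,0,-0.12],[0,0,-2,0,0,-0.15],[0,0,-2,0,0,-0.15]]]}}

```text
time: 19.07
tool_pos: [548.3, 208.9, 154.1]
tcp_rot: [179.8, -0.3, 35.8]
ft_force: [-0.9, 0.2, 11.3]
finger_gap: 27.7
grip_force: 30.8
```

Request:
{"method": "step_arm", "body": {"targets": [[[0,0,0,0,0,-0.03],[0,0,0,0,0,-0.06],[0,0,0,0,0,-0.09],[0,0,0,0,0,-0.12],[0,0,0,0,0,-0.12]]]}}

```text
time: 19.48
tool_pos: [548.5, 208.8, 154.1]
tcp_rot: [179.8, -0.3, 28.9]
ft_force: [0.5, -0.2, 10.4]
finger_gap: 27.4
grip_force: 30.8
```

Request:
{"method": "step_arm", "body": {"targets": [[[0,0,0,0,0,-0.03],[0,0,0,0,0,-0.06],[0,0,0,0,0,-0.09],[0,0,0,0,0,-0.12],[0,0,0,0,0,-0.12]]]}}

```text
time: 19.9
tool_pos: [548.6, 208.7, 154.1]
tcp_rot: [179.8, -0.3, 22.0]
ft_force: [0.8, -0.7, 10.9]
finger_gap: 27.6
grip_force: 30.7
```

Request:
{"method": "step_arm", "body": {"targets": [[[0,0,0,0,0,-0.03],[0,0,0,0,0,-0.06],[0,0,0,0,0,-0.09],[0,0,0,0,0,-0.09]]]}}

```text
time: 20.23
tool_pos: [548.6, 208.7, 154.1]
tcp_rot: [179.9, -0.3, 16.8]
ft_force: [1.3, -0.6, 10.1]
finger_gap: 27.7
grip_force: 30.7
```

Request:
{"method": "step_arm", "body": {"targets": [[[0,0,0,0,0,-0.03],[0,0,0,0,0,-0.06],[0,0,0,0,0,-0.09],[0,0,0,0,0,-0.09]]]}}

```text
time: 20.57
tool_pos: [548.6, 208.6, 154.0]
tcp_rot: [179.9, -0.3, 11.7]
ft_force: [1.0, 0.4, 10.8]
finger_gap: 27.7
grip_force: 30.6
```

Request:
{"method": "step_arm", "body": {"targets": [[[0,0,0,0,0,-0.03],[0,0,0,0,0,-0.06],[0,0,0,0,0,-0.09],[0,0,0,0,0,-0.09]]]}}

```text
time: 20.9
tool_pos: [548.1, 208.5, 153.2]
tcp_rot: [179.9, -0.2, 6.5]
ft_force: [0.3, 0.1, 6.8]
finger_gap: 27.4
grip_force: 30.2
```

Request:
{"method": "step_arm", "body": {"targets": [[[0,0,0,0,0,-0.03],[0,0,0,0,0,-0.06],[0,0,0,0,0,-0.09],[0,0,0,0,0,-0.09]]]}}

```text
time: 21.23
tool_pos: [547.0, 208.3, 151.5]
tcp_rot: [179.9, -0.1, 1.4]
ft_force: [2.5, -0.2, -1.6]
finger_gap: 27.5
grip_force: 29.3
```

It dropped at about 88°. Next I push it gently down without turning.

Request:
{"method": "step_arm", "body": {"targets": [[[0,0,-1,0,0,0],[0,0,-2,0,0,0],[0,0,-3,0,0,0],[0,0,-4,0,0,0],[0,0,-5,0,0,0],[0,0,-6,0,0,0],[0,0,-6,0,0,0]]]}}

```text
time: 21.82
tool_pos: [546.9, 208.5, 145.5]
tcp_rot: [179.9, -0.1, 1.3]
ft_force: [4.0, -0.3, 0.1]
finger_gap: 27.3
grip_force: 29.3
```

Request:
{"method": "step_arm", "body": {"targets": [[[0,0,-1,0,0,0],[0,0,-2,0,0,0],[0,0,-3,0,0,0],[0,0,-4,0,0,0],[0,0,-4,0,0,0]]]}}

```text
time: 22.23
tool_pos: [547.7, 208.7, 144.4]
tcp_rot: [179.9, -0.2, 1.3]
ft_force: [-0.4, -3.5, 16.5]
finger_gap: 27.4
grip_force: 31.6
```

Bottomed after a drop of about 10 mm. I unload, open and go straight up.

Request:
{"method": "step_arm", "body": {"targets": [[[0,0,2.5,0,0,0],[0,0,2.5,0,0,0]]]}}

```text
time: 22.4
tool_pos: [546.9, 208.6, 144.7]
tcp_rot: [179.9, -0.1, 1.3]
ft_force: [2.3, -1.1, 5.1]
finger_gap: 27.8
grip_force: 29.9
```

Request:
{"method": "step_arm", "body": {"targets": [[[0,0,0,0,0,0],[0,0,0,0,0,0],[0,0,0,0,0,0],[0,0,0,0,0,0],[0,0,0,0,0,0],[0,0,0,0,0,0],[0,0,0,0,0,0],[0,0,0,0,0,0],[0,0,0,0,0,0]]], "fingers": -1}}

```text
time: 23.15
tool_pos: [546.8, 208.5, 144.3]
tcp_rot: [179.9, -0.1, 1.3]
ft_force: [0.3, 0.3, 0.9]
finger_gap: 85.1
grip_force: 0.0
```

Request:
{"method": "step_arm", "body": {"targets": [[[0,0,10,0,0,0],[0,0,25,0,0,0],[0,0,45,0,0,0],[0,0,65,0,0,0],[0,0,85,0,0,0],[0,0,105,0,0,0],[0,0,120,0,0,0],[-40,-30,130,0,0,0],[-60,-60,130,0,0,0],[-60,-60,130,0,0,0]]]}}

```text
time: 23.98
tool_pos: [483.5, 145.4, 274.5]
tcp_rot: [179.8, 0.1, 1.3]
ft_force: [-0.3, -0.1, -0.4]
finger_gap: 85.7
grip_force: 0.0
```

```bash
python3 - <<'E'
from h import *
from bench import vision,r
s={n:vision.snapshot(n) for n in('scene','side','wrist')}
f=lambda im,x,y,w,h:cv2.resize(im[y:y+h,x:x+w],(400,300),interpolation=cv2.INTER_CUBIC)
cv2.imwrite('pics/m7.png',np.vstack([np.hstack([f(s['scene']['img'],334,175,96,72),f(s['side']['img'],210,100,96,72)]),np.hstack([f(s['side']['img'],0,0,560,420),f(s['wrist']['img'],0,0,560,420)])]))
k=r.sense(); print(k['tool_pos'],k['ft_force'],k['time'])
E
```

```text
[487.12313414 148.42973914 275.46175921] [-0.1925974  -0.4274718   0.52669151] 24.1333
```

View pics/m7.png

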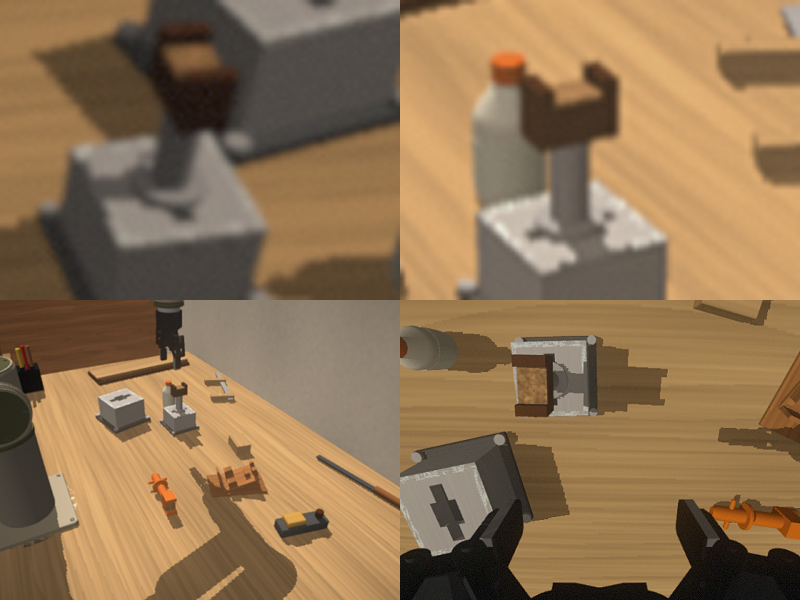

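The picture shows the neck rest upright and turned about 90°, with its collar flush on the smaller socket. The hand is clear and the bystanders are where they were.

```bash
python3 -c "
from bench import r
print(r.hand_in())"
```

```text
the job is handed in; nothing more can be done
None
```

The neck rest is in the smaller socket, turned about 89° clockwise, dropped about 10 mm into its notch and released with the hand clear; the job was handed in after about 24 s, and no verdict came back.

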